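# Check two filler nozzles with a plug gauge

### The arm

A 6-joint arm with a two-finger parallel gripper is mounted at the origin on a cart in front of the work surface, level with it; the furniture and walls round the work are solid. World frame = base frame: x ahead of the robot, y to its left, z up, the work surface at z = 0. Lengths are in m, angles in rad, forces in N, time in s.
With the tool pointing down it reaches from about 0.4 to 0.925 m from the base axis. Payload 3.4 kg.
Tool frame: the origin (TCP) lies at the centre of the arm's flange, where the gripper is bolted on; the fingertips stand 173 mm ahead of it and the grasp point (between the pads) lies 155 mm ahead of it; z points along the fingers, y is the line along which they close (so a half turn about z gives the same grasp; the last joint's range is limited). The gripper opens to 85 mm and grips with 20 to 120 N. Pads are 22 mm wide; open, the fingers measure 114 mm over their backs; the gripper's body (76 mm by 85 mm) begins 54 mm behind the grasp point. The pads swing forward as they close: fully open they stand 13 mm farther back than shut.
Start: joints at [1.036, 0.307, 1.506, -0, 1.328, -0.073], TCP at [0.256, 0.515, 0.405] pointing down, gripper open.
Joint ranges: [-3.12, 3.12], [-1.05, 2.28], [0.14, 2.33], [-1.42, 4.57], [0.1, 2.73], [-2.68, 2.68]. Speed limits (rad/s): [2.57, 2.57, 3.14, 3.14, 3.14, 3.14].

### API

Orientations are given as a rotation vector (axis times angle).
In Python, from workcell import status, cams, manip gives the robot as it stands.
- The arm moves only by the tool move_arm, never from a script. Its arguments are lists of equal length, an entry for each row: "xyz": the shift along the world's x, y, z in m, a list of three; "turn": the turn about the world's z in rad. A call has exactly 8 rows; each row is the pose to reach, as a shift and turn from the pose commanded when the call began; what a row does not reach only later rows make up. A row lasts 1/12 s, in which the tool goes at most 41.7 mm and 7.16 degrees, less where a joint would pass 70% of its speed; a pose out of reach is approached as far as the arm can. A call with a gripper value outside its range is refused whole. "fingers" is the opening, from 0 (shut) to 1 (fully open), set as the call begins (left out, the last holds). The fingers move at their own pace and stop on an object; "newtons" is the grip in N (left out, the last holds). Time passes only in rows, so rows that repeat a pose let the fingers close, or fill a call up. It gives the time, the measured TCP pose, the force, the opening and the grip force at its end, in the units of the state.
- status.observe(): the state, without advancing time (a new reading comes with each control period).
- cams.read_camera(name): name is "side" or "top"; returns a dict with "color" (384x512x3 uint8, blue, green, red), "fx", "fy", "cx", "cy" (pixels), "pose" (4x4, takes a point from camera to world coordinates). Camera axes: x right, y up, looking along -z (the intrinsics and any distortion apply to the point x, -y, -z); pixel columns grow to the right and rows downward; lengths in m; the calibration is good to about 2 mm. A picture is of the moment at which its call begins. There is no depth.
- manip.finish_job(): hands the job in; it is judged then, once.
The state is a dict: "time": time; "q": joint angles; "joint_velocities": joint speeds; "joint_efforts": joint torques, N m; "ee_pos": TCP position; "orientation": TCP orientation; "force": force on the tool from outside, world axes, zero at the start; "wrist_torque": the same for the moment, N m; "width": finger opening in m; "finger_force": force on a finger pad.
Only numpy, scipy, OpenCV 4.12 (cv2) and the standard library are available. Lean on these libraries where they do the work, as an engineer would, in place of code of your own. Each camera call takes 0.05 s, during which the arm holds its last target. There are 200 camera calls.

### The job

Check the two steel filler nozzles with the plug gauge: put its steel plug down through the nozzle whose hole lets it pass, right down to the counter, and leave it standing there as the sign that this nozzle is good, without shifting that nozzle from its place. Then set the other nozzle, whose hole is too small for the gauge, upright in the small empty steel tray.

Things in the scene. Friction and masses are not known exactly. Their poses are not given: they have to be found in the camera images.
- gauge: Plug gauge, standing upright on the counter, 115 mm tall, about 0.2 kg: the lower 55 mm is a bright steel plug 28 mm in diameter with a 3 mm chamfer at its foot; above it, from 61 to 115 mm, a round white plastic handle 20 mm in diameter, to be gripped from above. Origin: centre of the underside; z runs up its axis.
- wide_nozzle: Good filler nozzle: a round steel bushing, 40 mm high, about 0.25 kg, standing on the counter, open right through with a straight bore 44 mm in diameter, which lets the gauge pass. Flange at the foot 68 mm in diameter and 8 mm thick, neck above it 54 mm in diameter. Loose. Origin: centre of the underside, on the bore's axis; z up the axis.
- narrow_nozzle: Bad filler nozzle: outwardly the same round steel bushing (40 mm high, about 0.25 kg, flange 68 mm in diameter and 8 mm thick, neck 54 mm in diameter from 8 to 40 mm height), but its bore is only 18 mm, too small for the gauge. It can be gripped across the neck from above. Loose. Origin: centre of the underside; z up the axis.
- tray: Small square open steel tray, 150 x 150 mm outside, 30 mm high with a rolled rim (top at 33 mm), walls and floor 4 mm thick, empty, lying on the counter, 0.9 kg. Origin: centre of the underside; z up, x and y along its sides.
Mind the look-alikes: they are no part of the job. Leave any blue look-alike of the narrow_nozzle alone.

How it is judged:
By the outcome, as a careful person would: the job done as asked, in the order asked, and still so for the second after the job is handed in, with the robot touching nothing.
It also fails if it takes over 56 s, if anything falls off the work surface, if the arm or the gripper's body presses on something with over 40 N, if the wrist force passes 120 N, or if a joint passes its speed limit or range.

## Working session

There is one attempt and no reset: what is moved stays moved. The work goes in short steps, Python scripts to look and compute and a tool call to move; the robot and the scene stay as the last step left them, time stands still between calls to the robot, and variables do not carry over. Pictures are saved under pics/ and viewed, at most 10 in all, crops included, and the job is handed in when it is done.

Besides the shell and the picture viewer there is one more tool, called in YAML: its name, and indented under it one key for each argument. move_arm: Moves the arm, as the interface text tells. Its arguments: {"type":"object","properties":{"xyz":{"type":"array","items":{"type":"array","items":{"type":"number"}}},"turn":{"type":"array","items":{"type":"number"}},"fingers":{"type":"number"},"newtons":{"type":"number"}},"required":["xyz","turn"]}

```bash
mkdir -p pics
python3 - <<'E'
from workcell import status, cams
import cv2,pickle
d={}
for n in ("top","side"):
    c=cams.read_camera(n); d[n]=c; cv2.imwrite(f"pics/{n}0.png",c["color"])
    print(n,{k:v for k,v in c.items() if k!="color"})
pickle.dump(d,open("c0.pkl","wb"))
s=status.observe();print(s)
E
```

```text
top {'fx': 453.8260346077758, 'fy': 453.8260346077758, 'cx': 253.2897845829333, 'cy': 199.21945074259298, 'pose': array([[-0.13869543,  0.96931545, -0.202956  ,  0.38217152],
       [-0.99032811, -0.13651958,  0.02475139, -0.16090304],
       [-0.00371556,  0.20442594,  0.97887498,  0.86248597],
       [ 0.        ,  0.        ,  0.        ,  1.        ]])}
side {'fx': 379.1786341489101, 'fy': 379.1786341489101, 'cx': 256.3411277751858, 'cy': 189.3336574067528, 'pose': array([[ 0.8042819 ,  0.28785773, -0.51987359,  0.08570839],
       [-0.59424637,  0.39161362, -0.70250269, -0.79747357],
       [ 0.00136874,  0.87394319,  0.48602615,  0.47152715],
       [ 0.        ,  0.        ,  0.        ,  1.        ]])}
{'time': 0.1, 'q': array([ 1.03650456e+00,  3.07494447e-01,  1.50751831e+00,  2.69121693e-06,
        1.32838668e+00, -7.35116176e-02]), 'joint_velocities': array([ 0.00052072, -0.00083946, -0.00443642,  0.00075401, -0.00076915,
       -0.0002188 ]), 'joint_efforts': array([-1.35215301e-03, -4.58528566e+01, -2.52607316e+01, -1.95537114e-04,
        5.47445670e-03, -1.14424063e-05]), 'ee_pos': array([0.2555491 , 0.514763  , 0.40388422]), 'orientation': array([-7.1728234e-01, -3.0580534e+00,  2.7063408e-03]), 'force': array([-0.77259586,  0.26345731,  0.09351542]), 'wrist_torque': array([-0.00494209, -0.07737001, -0.00567185]), 'finger_force': 0.0, 'width': 0.08526028262512476}
```

View pics/top0.png

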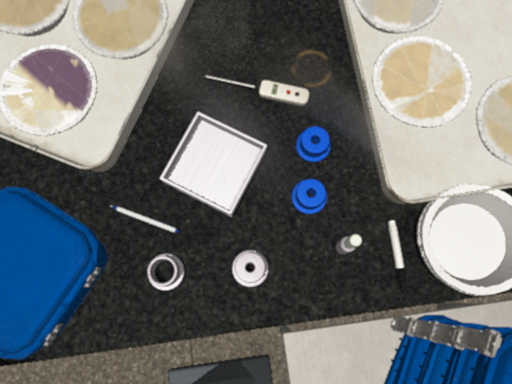

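View pics/side0.png

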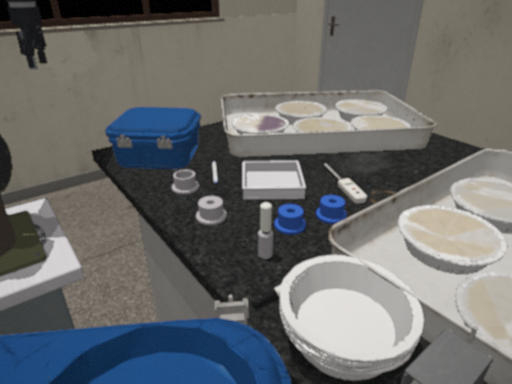

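Top view: wide nozzle at (165,272), narrow at (250,268), gauge at foot (345,247) to top (355,240), tray at (214,163), and two blue look-alikes. The side view agrees. Next I measure these points.

```bash
cat > h.py <<'E'
import numpy as np, cv2
def ray(c,u,v,z):
    d=c["pose"][:3,:3]@np.array([(u-c["cx"])/c["fx"],-(v-c["cy"])/c["fy"],-1]); o=c["pose"][:3,3]
    return o+d*(z-o[2])/d[2]
def proj(c,p):
    q=c["pose"][:3,:3].T@(np.asarray(p,float)-c["pose"][:3,3]); return np.array([c["cx"]+c["fx"]*q[0]/-q[2], c["cy"]-c["fy"]*q[1]/-q[2]])
def bright(c,box,t):
    x0,y0,x1,y1=box; im=cv2.cvtColor(c["color"],6)[y0:y1,x0:x1]
    m=(im>t).astype(np.uint8); cs,h=cv2.findContours(m,cv2.RETR_CCOMP,cv2.CHAIN_APPROX_NONE)
    return [(k+[x0,y0],h[0][i][3]) for i,k in enumerate(cs) if cv2.contourArea(k)>15]
E
python3 - <<'E'
import pickle,cv2,numpy as np
from h import *
d=pickle.load(open("c0.pkl","rb")); t,s=d["top"],d["side"]
for c,n,bx in [(t,"topwide",(138,243,195,300)),(t,"topnarrow",(222,240,280,298)),(t,"topgauge",(328,225,372,262)),(t,"toptray",(150,105,275,222)),(s,"sidewide",(165,160,204,200)),(s,"sidenarrow",(190,190,232,230)),(s,"sidegauge",(250,198,274,265))]:
    print(n)
    for k,par in bright(c,bx,75):
        k=k.reshape(-1,2); e=cv2.fitEllipse(k); print(' ',par,cv2.contourArea(k),np.round(cv2.minAreaRect(k)[0],1),np.round(e[0],1),np.round(e[1],1),k.min(0),k.max(0), np.round(cv2.boxPoints(cv2.minAreaRect(k)),1).tolist() if 'tray' in n else '')
cr=lambda c,x,y,w,h,f:cv2.resize(c["color"][y:y+h,x:x+w],None,fx=f,fy=f,interpolation=0)
a=cr(t,138,225,240,75,3);b=cr(s,160,155,120,120,3)
o=np.zeros((590,720,3),np.uint8);o[:225,:720]=a;o[228:588,:360]=b
cc=cr(t,150,105,120,120,3);o[228:588,360:720]=cc
cv2.imwrite("pics/z0.png",o)
E
```

```text
topwide
  -1 1065.0 [165. 272.] [165.1 271.7] [36.6 37.2] [147 253] [184 290] 
  1 20.0 [178.  270.5] [178.  270.5] [ 2.2 13.8] [177 265] [179 276] 
  1 425.5 [162. 271.] [162.2 270.9] [22.6 24.2] [150 259] [174 283] 
topnarrow
  -1 1050.0 [249.5 268.5] [249.7 268.3] [36.2 37. ] [231 250] [268 287] 
  0 65.0 [249.5 267.5] [249.6 267.2] [9.  9.4] [245 263] [254 272] 
topgauge
  -1 325.0 [349.  243.4] [348.8 243.3] [15.2 27.7] [336 233] [362 253] 
toptray
  -1 6432.0 [213.1 161.9] [213.5 162.9] [93.1 96.2] [159 111] [267 216] [[157.60000610351562, 179.60000610351562], [194.8000030517578, 106.69999694824219], [268.5, 144.3000030517578], [231.3000030517578, 217.1999969482422]]
sidewide
  -1 523.0 [184.5 181. ] [184.3 181.4] [25.8 26.8] [171 169] [198 193] 
sidenarrow
  -1 711.0 [210.5 209.5] [210.3 210. ] [30.2 30.7] [195 195] [226 224] 
sidegauge
  -1 682.0 [264.5 229.5] [265. 232.] [14.3 69.1] [257 201] [272 258]
```

View pics/z0.png

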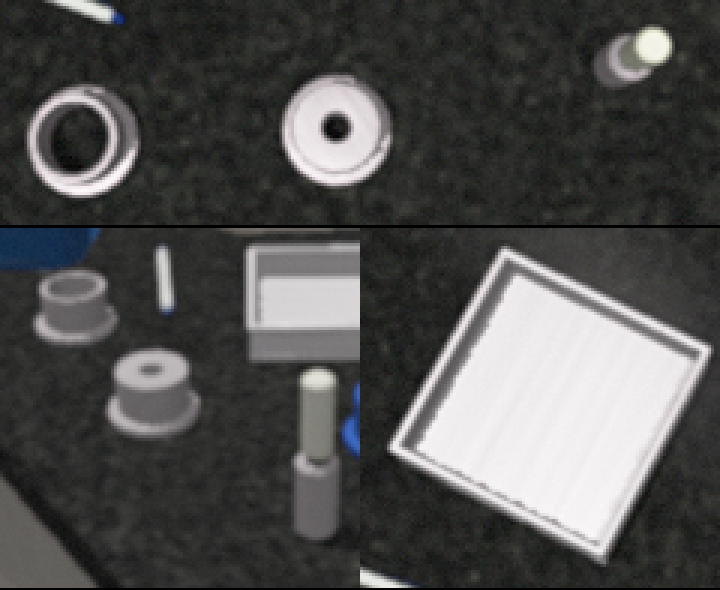

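Zoom: wide bore centre about (162,271), narrow bore (249.6,267.2), gauge handle top centre about (355.5,240), tray corners crisp. Converting these with consistency checks.

Run:
```python
import pickle
from h import *
d=pickle.load(open("c0.pkl","rb")); t,s=d["top"],d["side"]
np.set_printoptions(precision=4,suppress=True)
print("wide bore",ray(t,162.2,270.9,.04),"flange",ray(t,165.1,271.7,.006))
print("narrow bore",ray(t,249.6,267.2,.04),"flange",ray(t,249.7,268.3,.006))
print("side wide top rim",ray(s,160+73/3,155+(285-228)/3,.04),"side narrow top",ray(s,160+151/3,155+(369-228)/3,.04))
# gauge handle top: very bright spot
g=cv2.cvtColor(t["color"],6)[225:262,328:372]; m=(g>170).astype(np.uint8); M=cv2.moments(m,True); u,v=M['m10']/M['m00']+328,M['m01']/M['m00']+225
print("gauge top px",u,v,M['m00'],ray(t,u,v,.115))
S=cv2.cvtColor(s["color"],6)[198:262,250:278]
print(" side gauge base", ray(s,160+316/3,155+(532-228)/3,0), "side top", ray(s,160+317/3,155+(376-228)/3,.115))
# tray
k=max(bright(t,(150,105,275,222),75),key=lambda a:cv2.contourArea(a[0]))[0]
h=cv2.convexHull(k); q=cv2.approxPolyDP(h,6,True).reshape(-1,2); print(q)
p=np.array([ray(t,*a,.033) for a in q]); print(p,p.mean(0),[np.linalg.norm(p[i]-p[i-1]) for i in range(len(p))])
for i in range(len(p)): print(np.arctan2(*(p[i]-p[i-1])[[1,0]]))
for n,a in [("blue1",(313,142)),("blue2",(309,194)),("marker a",(391,222)),("marker b",(399,267)),("pen",(178,231)),("bowl",(420,240)),("boxcorner",(104,250))]: print(n,ray(t,*a,.02))
for n,P in [("wide",ray(t,162.2,270.9,.04)),("narrow",ray(t,249.6,267.2,.04)),("g",ray(t,u,v,.115))]: print(n,proj(s,P))
```

```text
wide bore [ 0.4454 -0.0017  0.04  ] flange [ 0.4458 -0.0003  0.006 ]
narrow bore [ 0.4302 -0.1578  0.04  ] flange [ 0.4301 -0.1576  0.006 ]
side wide top rim [ 0.4482 -0.0021  0.04  ] side narrow top [ 0.4312 -0.1599  0.04  ]
gauge top px 353.9593495934959 241.34959349593495 123.0 [ 0.4437 -0.3344  0.115 ]
 side gauge base [ 0.4451 -0.3416  0.    ] side top [ 0.4475 -0.337   0.115 ]
[[197 111]
 [267 144]
 [231 216]
 [159 179]]
[[ 0.7432 -0.0977  0.033 ]
 [ 0.6575 -0.2229  0.033 ]
 [ 0.5285 -0.1366  0.033 ]
 [ 0.6175 -0.0112  0.033 ]] [ 0.6367 -0.1171  0.033 ] [np.float64(0.15258373647482315), np.float64(0.15172548446620535), np.float64(0.15525731274560292), np.float64(0.15382694885331805)]
-0.6028711402771348
-2.171172740982312
2.5521513839306404
0.9530958880277894
blue1 [ 0.6533 -0.3131  0.02  ]
blue2 [ 0.5521 -0.2884  0.02  ]
marker a [ 0.4776 -0.4318  0.02  ]
marker b [ 0.3936 -0.4296  0.02  ]
pen [ 0.5164 -0.0343  0.02  ]
bowl [ 0.4369 -0.4784  0.02  ]
boxcorner [0.5002 0.1054 0.02  ]
wide [183.2748 174.2376]
narrow [209.4457 201.772 ]
g [263.1188 204.3823]
```

move_arm:
  xyz:
    - [0.024, -0.033, 0]
    - [0.048, -0.066, 0]
    - [0.072, -0.099, 0]
    - [0.096, -0.132, 0]
    - [0.12, -0.165, 0]
    - [0.144, -0.198, 0]
    - [0.168, -0.231, 0]
    - [0.192, -0.264, 0]
  turn: [0, 0, 0, 0, 0, 0, 0, 0]
  fingers: 0.7

```text
time: 0.77
ee_pos: [0.4483, 0.2492, 0.4044]
orientation: [-0.717, -3.058, 0.001]
force: [0.1, 0.2, 0.5]
width: 0.0595
finger_force: 0.0
```

move_arm:
  xyz:
    - [0.004, -0.041, 0]
    - [0.008, -0.082, 0]
    - [0.012, -0.123, 0]
    - [0.016, -0.164, 0]
    - [0.02, -0.205, 0]
    - [0.024, -0.246, 0]
    - [0.024, -0.287, 0]
    - [0.022, -0.328, 0]
  turn: [0, 0, 0, 0, 0, 0, 0, 0]

```text
time: 1.43
ee_pos: [0.4696, -0.079, 0.4045]
orientation: [0.717, 3.059, 0.0]
force: [-0.4, -0.3, 0.0]
width: 0.0598
finger_force: 0.0
```

move_arm:
  xyz:
    - [-0.004, -0.04, 0]
    - [-0.008, -0.08, 0]
    - [-0.012, -0.12, 0]
    - [-0.016, -0.16, 0]
    - [-0.02, -0.2, 0]
    - [-0.022, -0.24, -0.01]
    - [-0.024, -0.26, -0.04]
    - [-0.024, -0.26, -0.06]
  turn: [0, 0, 0, 0, 0, 0, 0, 0]

```text
time: 2.1
ee_pos: [0.4453, -0.3418, 0.3434]
orientation: [0.723, 3.055, -0.005]
force: [-0.3, 1.2, -0.4]
width: 0.0598
finger_force: 0.0
```

move_arm:
  xyz:
    - [0, 0, -0.015]
    - [0, 0, -0.03]
    - [0, 0, -0.045]
    - [0, 0, -0.06]
    - [0, 0, -0.075]
    - [0, 0, -0.09]
    - [0, 0, -0.1]
    - [0, 0, -0.1]
  turn: [0, 0, 0, 0, 0, 0, 0, 0]

```text
time: 2.77
ee_pos: [0.4448, -0.3363, 0.2423]
orientation: [-0.716, -3.054, -0.004]
force: [-0.3, -0.4, 0.2]
width: 0.0596
finger_force: 0.0
```

Run:
```python
from workcell import cams
import cv2,numpy as np
t=cams.read_camera("top")["color"];s=cams.read_camera("side")["color"]
o=np.zeros((480,800,3),np.uint8)
o[:,:400]=cv2.resize(t[195:291,310:390],(400,480),interpolation=0);o[:,400:]=cv2.resize(s[130:274,205:325],(400,480),interpolation=0)
cv2.imwrite("pics/g1.png",o)
```

```text
(no output)
```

View pics/g1.png

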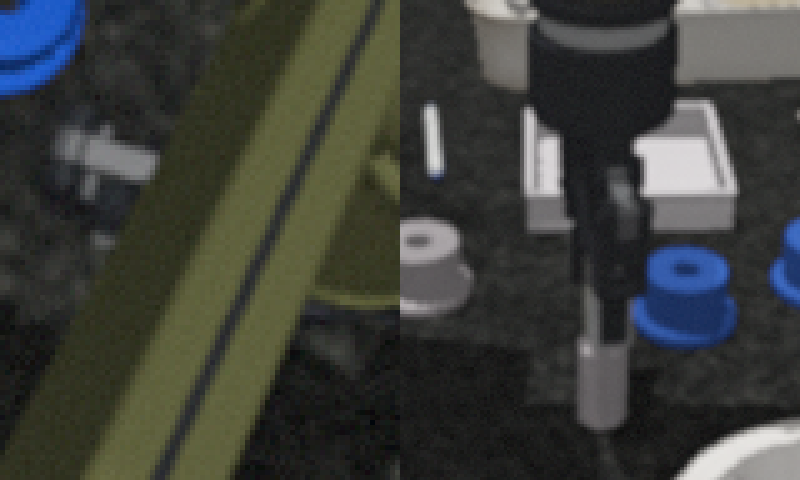

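The side crop shows the gauge still upright (plug foot near (265,258) in the full image) with the handle between the fingers. Close, then lift.

move_arm:
  xyz:
    - [0, 0, 0]
    - [0, 0, 0]
    - [0, 0, 0]
    - [0, 0, 0]
    - [0, 0, 0]
    - [0, 0, 0]
    - [0, 0, 0]
    - [0, 0, 0]
  turn: [0, 0, 0, 0, 0, 0, 0, 0]
  fingers: 0
  newtons: 60

```text
time: 3.53
ee_pos: [0.446, -0.3372, 0.2458]
orientation: [0.717, 3.057, -0.001]
force: [0.1, 1.0, 6.2]
width: 0.0181
finger_force: 58.8
```

move_arm:
  xyz:
    - [0, 0, 0.01]
    - [0, 0, 0.03]
    - [0, 0, 0.05]
    - [0, 0, 0.07]
    - [0, 0, 0.085]
    - [0, 0, 0.09]
    - [0, 0, 0.09]
    - [0, 0, 0.09]
  turn: [0, 0, 0, 0, 0, 0, 0, 0]

```text
time: 4.2
ee_pos: [0.4454, -0.3367, 0.3344]
orientation: [-0.717, -3.058, -0.0]
force: [0.4, 0.1, -2.5]
width: 0.0183
finger_force: 58.7
```

Run:
```python
from workcell import cams,status
import cv2,numpy as np
s=cams.read_camera("side")["color"]; cv2.imwrite("pics/s2.png",cv2.resize(s[80:280,140:340],(600,600),interpolation=0))
o=status.observe();print(o["ee_pos"],o["width"],o["finger_force"],o["force"])
```

```text
[ 0.44521385 -0.33653421  0.33373605] 0.01873652955654522 58.7032625824213 [-0.21020825  0.09273735 -2.52909161]
```

View pics/s2.png

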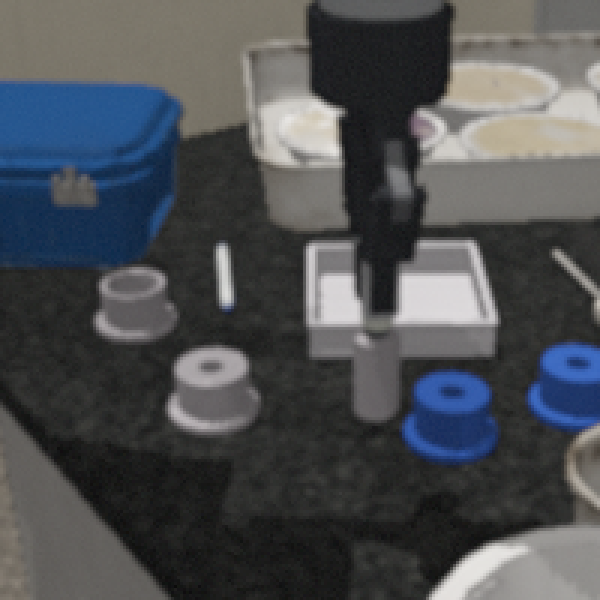

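Gauge is held and hangs straight at about (265,205) in the full image; nozzles untouched. Carry it to just above the wide nozzle.

move_arm:
  xyz:
    - [0, 0.03, 0]
    - [0, 0.07, 0]
    - [0, 0.11, 0]
    - [0, 0.15, 0]
    - [0, 0.19, 0]
    - [0, 0.23, 0]
    - [0, 0.27, 0]
    - [0, 0.31, 0]
  turn: [0, 0, 0, 0, 0, 0, 0, 0]

```text
time: 4.92
ee_pos: [0.4447, -0.0252, 0.3335]
orientation: [-0.718, -3.056, 0.0]
force: [0.9, 0.5, -2.1]
width: 0.0186
finger_force: 59.0
```

move_arm:
  xyz:
    - [0, 0.015, 0]
    - [0, 0.025, 0]
    - [0, 0.025, -0.01]
    - [0, 0.025, -0.02]
    - [0, 0.025, -0.025]
    - [0, 0.025, -0.025]
    - [0, 0.025, -0.025]
    - [0, 0.025, -0.025]
  turn: [0, 0, 0, 0, 0, 0, 0, 0]

```text
time: 5.58
ee_pos: [0.446, -0.0025, 0.3097]
orientation: [0.719, 3.058, -0.0]
force: [0.4, -0.1, -1.7]
width: 0.0187
finger_force: 59.3
```

Run:
```python
from workcell import cams,status
import cv2,numpy as np,pickle
t=cams.read_camera("top");s=cams.read_camera("side"); pickle.dump({"top":t,"side":s},open("c1.pkl","wb"))
o=np.zeros((600,800,3),np.uint8)
o[:,:400]=cv2.resize(t["color"][232:307,140:190],(400,600),interpolation=0);o[:,400:]=cv2.resize(s["color"][125:200,160:210],(400,600),interpolation=0)
cv2.imwrite("pics/w1.png",o)
o=status.observe();print(o["ee_pos"],o["width"],o["finger_force"],o["force"])
```

```text
[ 0.4460263  -0.00239677  0.31007311] 0.01864079733950912 59.31533049792051 [ 0.48789689  0.60045982 -2.74530238]
```

View pics/w1.png

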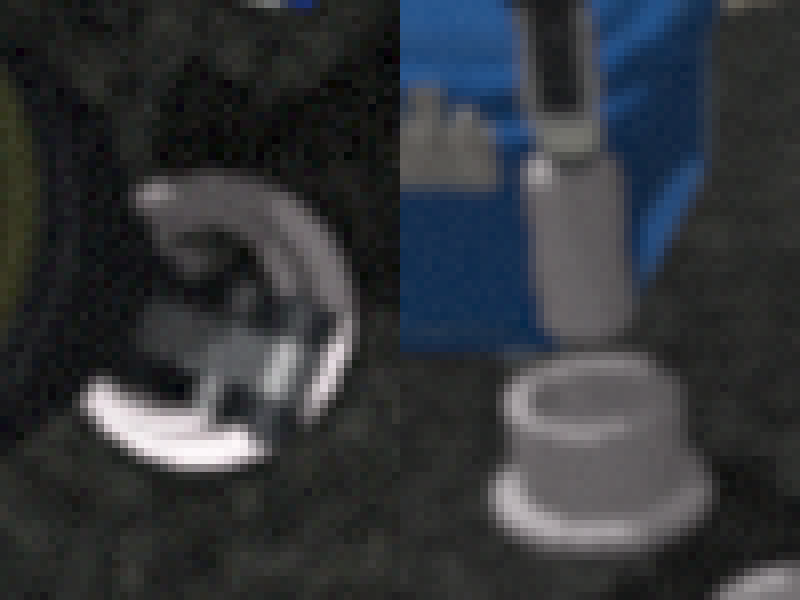

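The crop shows the plug above the bore: foot centre about (183.5,166), nozzle rim centre about (184.1,174). Check both in world coordinates, including lean.

Run:
```python
import pickle
from h import *
s=pickle.load(open("c1.pkl","rb"))["side"]
print("foot",ray(s,183.5,165.9,.065),"foot z .068",ray(s,183.5,165.9,.068),"rim",ray(s,184.1,125+398/8,.04))
for z in (.065,.12): print(z,proj(s,[.4465,-.0015,z])-[160,125])
print(proj(s,[.4465,-.0015,.04]), (572-400)/8, (588-400)/8)
```

```text
foot [ 0.44604222 -0.00670356  0.065     ] foot z .068 [ 0.44338311 -0.01253911  0.068     ] rim [ 0.44577645 -0.00550343  0.04      ]
0.065 [22.70654278 40.12546368]
0.12 [20.59251435 19.55741955]
[183.62840185 174.09451901] 21.5 23.5
```

move_arm:
  xyz:
    - [0, -0.001, -0.006]
    - [0, -0.001, -0.012]
    - [0, -0.001, -0.018]
    - [0, -0.001, -0.024]
    - [0, -0.001, -0.03]
    - [0, -0.001, -0.035]
    - [0, -0.001, -0.035]
    - [0, -0.001, -0.035]
  turn: [0, 0, 0, 0, 0, 0, 0, 0]

```text
time: 6.35
ee_pos: [0.4456, -0.0029, 0.2742]
orientation: [-0.717, -3.057, 0.0]
force: [0.3, -0.5, -2.3]
width: 0.0184
finger_force: 59.3
```

move_arm:
  xyz:
    - [0, 0, -0.006]
    - [0, 0, -0.012]
    - [0, 0, -0.018]
    - [0, 0, -0.022]
    - [0, 0, -0.025]
    - [0, 0, -0.027]
    - [0, 0, -0.028]
    - [0, 0, -0.028]
  turn: [0, 0, 0, 0, 0, 0, 0, 0]

```text
time: 7.02
ee_pos: [0.4457, -0.003, 0.2465]
orientation: [-0.717, -3.058, 0.0]
force: [0.1, -0.0, -2.2]
width: 0.0186
finger_force: 59.3
```

move_arm:
  xyz:
    - [0, 0, -0.001]
    - [0, 0, -0.001]
    - [0, 0, -0.002]
    - [0, 0, -0.002]
    - [0, 0, -0.002]
    - [0, 0, -0.002]
    - [0, 0, -0.002]
    - [0, 0, -0.002]
  turn: [0, 0, 0, 0, 0, 0, 0, 0]

```text
time: 7.68
ee_pos: [0.4459, -0.003, 0.2457]
orientation: [0.717, 3.057, 0.0]
force: [-1.3, 0.7, 6.8]
width: 0.0186
finger_force: 60.4
```

move_arm:
  xyz:
    - [0, 0, 0]
    - [0, 0, 0]
    - [0, 0, 0]
    - [0, 0, 0]
    - [0, 0, 0]
    - [0, 0, 0]
    - [0, 0, 0]
    - [0, 0, 0]
  turn: [0, 0, 0, 0, 0, 0, 0, 0]
  fingers: 0.7

```text
time: 8.35
ee_pos: [0.4457, -0.003, 0.2446]
orientation: [-0.717, -3.058, 0.0]
force: [-0.1, 0.6, -0.3]
width: 0.0597
finger_force: 0.0
```

move_arm:
  xyz:
    - [0, 0, 0.01]
    - [0, 0, 0.03]
    - [0, 0, 0.05]
    - [0, 0, 0.07]
    - [0, 0, 0.09]
    - [0, 0, 0.1]
    - [0, -0.02, 0.1]
    - [0, -0.06, 0.1]
  turn: [0, 0, 0, 0, 0, 0, 0, 0]

```text
time: 9.02
ee_pos: [0.4458, -0.0612, 0.3458]
orientation: [0.71, 3.058, 0.003]
force: [0.2, -0.5, -1.1]
width: 0.06
finger_force: 0.0
```

move_arm:
  xyz:
    - [-0.004, -0.03, 0]
    - [-0.01, -0.06, 0]
    - [-0.016, -0.096, 0]
    - [-0.016, -0.096, 0]
    - [-0.016, -0.096, 0]
    - [-0.016, -0.096, 0]
    - [-0.016, -0.096, 0]
    - [-0.016, -0.096, 0]
  turn: [0, 0, 0, 0, 0, 0, 0, 0]
  fingers: 1.0

```text
time: 9.68
ee_pos: [0.4297, -0.1578, 0.3446]
orientation: [-0.715, -3.059, -0.001]
force: [-0.8, 0.2, -0.4]
width: 0.085
finger_force: 0.0
```

Run:
```python
from workcell import cams,status
import cv2,numpy as np,pickle
t=cams.read_camera("top");s=cams.read_camera("side"); pickle.dump({"top":t,"side":s},open("c2.pkl","wb"))
o=np.zeros((600,800,3),np.uint8)
o[:,:400]=cv2.resize(t["color"][205:325,130:210],(400,600),interpolation=0);o[:,400:]=cv2.resize(s["color"][115:235,155:235],(400,600),interpolation=0)
cv2.imwrite("pics/w2.png",o)
o=status.observe();print(o["ee_pos"],o["width"],o["finger_force"],o["force"])
```

```text
[ 0.42983508 -0.15786937  0.34467341] 0.0855040190969765 0.0 [-0.10070709  0.7776028  -0.07321601]
```

View pics/w2.png

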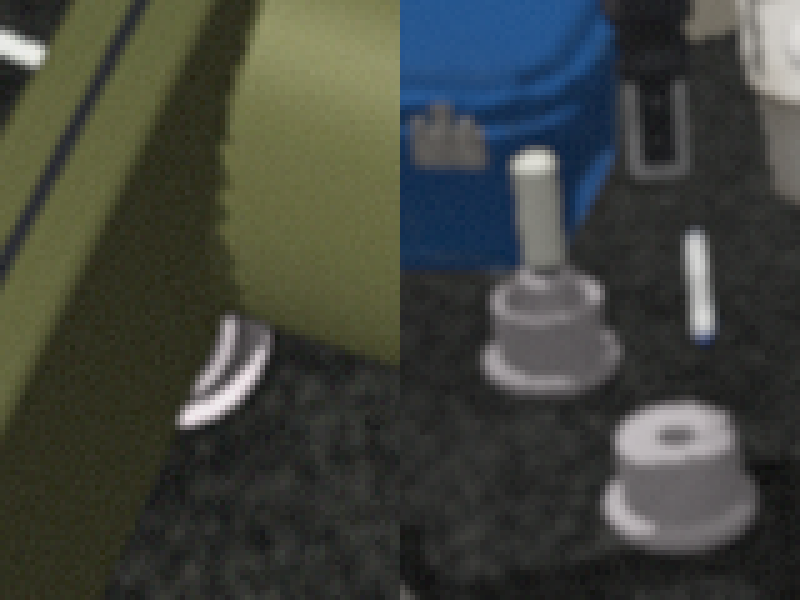

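The gauge stands upright in the wide nozzle, which has not moved; the narrow nozzle is free at about (211,205) in the side view. Now lower onto it.

move_arm:
  xyz:
    - [0, 0, -0.025]
    - [0, 0, -0.05]
    - [0, 0, -0.075]
    - [0, 0, -0.1]
    - [0, 0, -0.12]
    - [0, 0, -0.14]
    - [0, 0, -0.152]
    - [0, 0, -0.16]
  turn: [0, 0, 0, 0, 0, 0, 0, 0]

```text
time: 10.45
ee_pos: [0.4295, -0.1581, 0.1833]
orientation: [-0.715, -3.057, -0.001]
force: [-0.3, 0.3, 0.1]
width: 0.0853
finger_force: 0.0
```

move_arm:
  xyz:
    - [0, 0, 0]
    - [0, 0, 0]
    - [0, 0, 0]
    - [0, 0, 0]
    - [0, 0, 0]
    - [0, 0, 0]
    - [0, 0, 0]
    - [0, 0, 0]
  turn: [0, 0, 0, 0, 0, 0, 0, 0]
  fingers: 0
  newtons: 60

```text
time: 11.12
ee_pos: [0.4302, -0.159, 0.1857]
orientation: [0.717, 3.056, -0.0]
force: [0.6, 1.9, 7.5]
width: 0.0514
finger_force: 64.1
```

move_arm:
  xyz:
    - [0, 0, 0.01]
    - [0, 0, 0.03]
    - [0, 0, 0.05]
    - [0, 0, 0.07]
    - [0, 0, 0.085]
    - [0, 0, 0.09]
    - [0, 0, 0.09]
    - [0, 0, 0.09]
  turn: [0, 0, 0, 0, 0, 0, 0, 0]

```text
time: 11.78
ee_pos: [0.4293, -0.1589, 0.2744]
orientation: [-0.717, -3.058, 0.0]
force: [-0.0, 0.3, -2.5]
width: 0.0519
finger_force: 63.3
```

move_arm:
  xyz:
    - [0.026, 0.005, 0]
    - [0.056, 0.011, 0]
    - [0.086, 0.017, 0]
    - [0.116, 0.023, 0]
    - [0.146, 0.029, 0]
    - [0.176, 0.035, 0]
    - [0.2, 0.04, 0]
    - [0.207, 0.041, 0]
  turn: [0, 0, 0, 0, 0, 0, 0, 0]

```text
time: 12.45
ee_pos: [0.6403, -0.1171, 0.2725]
orientation: [0.715, 3.058, 0.001]
force: [0.9, -0.3, -2.7]
width: 0.0515
finger_force: 63.3
```

move_arm:
  xyz:
    - [0, 0, 0]
    - [0, 0, -0.01]
    - [0, 0, -0.02]
    - [0, 0, -0.03]
    - [0, 0, -0.035]
    - [0, 0, -0.035]
    - [0, 0, -0.035]
    - [0, 0, -0.035]
  turn: [0, 0, 0, 0, 0, 0, 0, 0]

```text
time: 13.12
ee_pos: [0.6367, -0.1182, 0.24]
orientation: [0.718, 3.058, -0.0]
force: [0.6, 0.8, -2.1]
width: 0.0515
finger_force: 63.4
```

Run:
```python
from workcell import cams,status
import cv2,numpy as np,pickle
t=cams.read_camera("top");s=cams.read_camera("side"); pickle.dump({"top":t,"side":s},open("c3.pkl","wb"))
o=np.zeros((600,800,3),np.uint8)
o[:,:400]=cv2.resize(t["color"][80:260,150:270],(400,600),interpolation=0);o[:,400:]=cv2.resize(s["color"][90:240,220:320],(400,600),interpolation=0)
cv2.imwrite("pics/t1.png",o)
o=status.observe();print(o["ee_pos"],o["width"],o["finger_force"],o["force"])
```

```text
[ 0.63694153 -0.11813329  0.2404247 ] 0.05125937933941714 63.368996917270124 [ 0.77819624  0.02813874 -2.3531584 ]
```

View pics/t1.png

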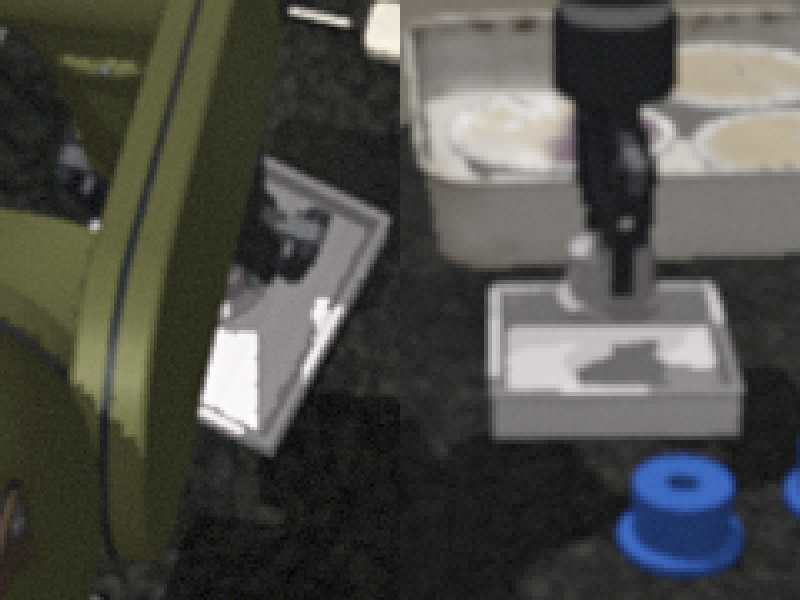

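Nozzle hangs centred over the tray (side view about (273,163), tray about (274,180)). Lower, release, retreat.

move_arm:
  xyz:
    - [0, 0, -0.008]
    - [0, 0, -0.016]
    - [0, 0, -0.024]
    - [0, 0, -0.032]
    - [0, 0, -0.04]
    - [0, 0, -0.045]
    - [0, 0, -0.048]
    - [0, 0, -0.049]
  turn: [0, 0, 0, 0, 0, 0, 0, 0]

```text
time: 13.88
ee_pos: [0.6364, -0.1179, 0.1898]
orientation: [-0.717, -3.057, -0.0]
force: [-0.9, -0.8, -1.1]
width: 0.0517
finger_force: 63.6
```

move_arm:
  xyz:
    - [0, 0, -0.001]
    - [0, 0, -0.001]
    - [0, 0, -0.002]
    - [0, 0, -0.002]
    - [0, 0, -0.002]
    - [0, 0, -0.002]
    - [0, 0, -0.002]
    - [0, 0, -0.002]
  turn: [0, 0, 0, 0, 0, 0, 0, 0]

```text
time: 14.55
ee_pos: [0.637, -0.118, 0.1897]
orientation: [0.717, 3.057, -0.0]
force: [-2.1, 0.5, 5.5]
width: 0.0516
finger_force: 64.2
```

Seated on the tray floor. Release and lift clear.

move_arm:
  xyz:
    - [0, 0, 0]
    - [0, 0, 0]
    - [0, 0, 0]
    - [0, 0, 0]
    - [0, 0, 0]
    - [0, 0, 0]
    - [0, 0, 0]
    - [0, 0, 0]
  turn: [0, 0, 0, 0, 0, 0, 0, 0]
  fingers: 0.9

```text
time: 15.22
ee_pos: [0.6367, -0.118, 0.1886]
orientation: [-0.717, -3.059, -0.0]
force: [0.3, 0.3, -0.4]
width: 0.0774
finger_force: 0.0
```

move_arm:
  xyz:
    - [0, 0, 0.01]
    - [0, 0, 0.03]
    - [0, 0, 0.06]
    - [0, 0, 0.09]
    - [0, 0, 0.12]
    - [0, 0, 0.15]
    - [0, 0, 0.18]
    - [0, 0, 0.2]
  turn: [0, 0, 0, 0, 0, 0, 0, 0]

```text
time: 15.88
ee_pos: [0.6369, -0.118, 0.3932]
orientation: [0.716, 3.054, -0.0]
force: [0.1, -0.2, -0.7]
width: 0.0768
finger_force: 0.0
```

move_arm:
  xyz:
    - [-0.01, 0.03, 0]
    - [-0.02, 0.06, 0]
    - [-0.03, 0.1, 0]
    - [-0.04, 0.14, 0]
    - [-0.05, 0.18, 0]
    - [-0.06, 0.22, 0]
    - [-0.07, 0.25, 0]
    - [-0.07, 0.25, 0]
  turn: [0, 0, 0, 0, 0, 0, 0, 0]

```text
time: 16.55
ee_pos: [0.5643, 0.1371, 0.3897]
orientation: [-0.709, -3.059, -0.005]
force: [0.9, -0.8, -0.6]
width: 0.0773
finger_force: 0.0
```

Run:
```python
from workcell import cams,status
import cv2,numpy as np
t=cams.read_camera("top")["color"];s=cams.read_camera("side")["color"]
o=np.zeros((600,800,3),np.uint8)
o[:,:400]=cv2.resize(t[100:310,140:280],(400,600),interpolation=0);o[:,400:]=cv2.resize(s[90:300,180:320],(400,600),interpolation=0)
cv2.imwrite("pics/f.png",o)
o=status.observe();print(o["ee_pos"],o["width"],o["force"])
```

```text
[0.56608071 0.13323242 0.38955219] 0.07697440512722714 [ 0.04544227 -0.05926307  0.49148675]
```

View pics/f.png

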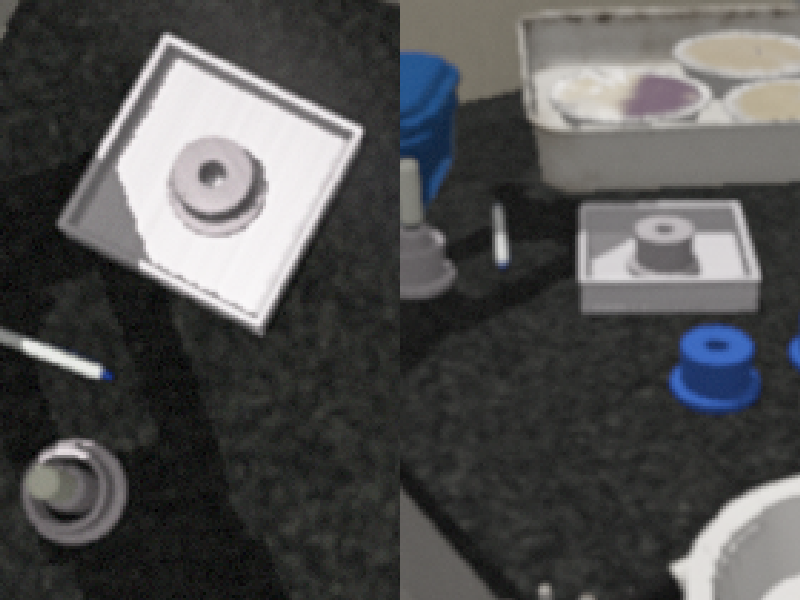

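The narrow nozzle stands upright at the tray's centre (top view about (215,163)). The gauge stands in the wide nozzle, still at about (165,272). Handing in.

```bash
python3 -c "
from workcell import manip; print(manip.finish_job())"
```

```text
the job is handed in; nothing more can be done
None
```

The gauge stands on the counter through the wide nozzle, which stayed in place, and the narrow nozzle is upright in the tray; I handed the job in at about 17 s on the robot's clock (no verdict was returned).

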